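# Snap the power board into its housing

### The arm

A 6-joint arm with a two-finger parallel gripper is mounted at the origin on the work surface. World frame = base frame: x ahead of the robot, y to its left, z up, the work surface at z = 0. Lengths are in m, angles in degrees, forces in N, time in s.
With the tool pointing down it reaches from about 0.3 to 0.75 m from the base axis. Payload 8.5 kg.
Tool frame: the origin (TCP) lies on the mounting face of the last link; the fingertips stand 173 mm ahead of it and the grasp point (between the pads) lies 155 mm ahead of it (env.tips_ahead is the distance from the TCP to the fingertips, in m); x points along the fingers, z is the direction in which the jaws open and shut, and the axes are right-handed (so a half turn about x gives the same grasp; the last joint's range is limited). The gripper opens to 85 mm and grips with 20 to 120 N. Pads are 22 mm wide; open, the fingers measure 114 mm over their backs; the gripper's body (76 mm by 85 mm) begins 54 mm behind the grasp point. The pads swing forward as they close: fully open they stand 13 mm farther back than shut.
Start: joints at [56.591, 21.807, 74.336, -0, 83.858, -12.336], TCP at [0.198, 0.513, 0.405] pointing down, gripper open.
Joint ranges: [-178.18, 178.18], [-50.72, 133.34], [12.68, 142.11], [-81.47, 261.47], [9.98, 163.14], [-165.26, 165.26]. Speed limits (degrees/s): [136.94, 136.94, 180, 180, 180, 180].

### API

Orientations are given as a 3x3 rotation matrix whose columns are the frame's x, y, z axes.
In Python, from rig import env, optics gives the robot as it stands.
- The arm moves only by the shell command python3 -m inch 'ROWS' [FORCE]. ROWS is JSON, a list of rows, each a list of 3 entries, a list of its own where there are three numbers: the closure, from -1 (fully open) to 1 (shut), then the shift along the tool's x, y, z in units of 30 mm (1.0 is 30 mm), then the turn about the tool's x in units of 5 degrees (1.0 is 5 degrees). In form: [[hand, [x, y, z], yaw], ...]. A call has exactly 8 rows; each row shifts and turns the commanded pose from where the row before left it, along the tool's axes as they then stand; what a row does not reach is not made up. A row lasts 1/12 s, in which the tool goes at most 41.7 mm and 7.16 degrees, less where a joint would pass 70% of its speed; a pose out of reach is approached as far as the arm can. A call is refused whole if a number of a shift passes 1 or a number of a turn 1, either way. A call with a gripper value outside its range is refused whole. The fingers move at their own pace and stop on an object; FORCE is the grip in N (left out, the last holds). Time passes only in rows, so rows that do not move let the fingers close, or fill a call up. It gives the time, the measured TCP pose, the force and the opening at its end, in the units of the state.
- env.observe(): the state, without advancing time (a new reading comes with each control period).
- optics.get_image(name): name is "scene" or "top"; returns the picture (480x640x3 uint8, red, green, blue); there is no depth.
- optics.camera_params(name): a dict with "fx", "fy", "cx", "cy" (pixels), "xyz" and "rotation" of the camera in the world. Camera axes: x right, y down, z forward; pixel columns grow to the right and rows downward; lengths in m; the calibration is good to about 2 mm. A picture is of the moment at which its call begins. camera_params takes no time and is no camera call.
- env.close_job(): hands the job in, once; it reports no verdict.
The state is a dict: "time_s": time; "q": joint angles; "qvel": joint speeds; "joint_efforts": joint torques, N m; "position": TCP position; "tool_rot": TCP orientation; "ft_force": force on the tool from outside, world axes, zero at the start; "wrist_torque": the same for the moment, N m; "grip_width": finger opening in m.
Only numpy, scipy, OpenCV 4.12 (cv2) and the standard library are available. Lean on these libraries where they do the work, as an engineer would, in place of code of your own. Each camera call takes 0.05 s, during which the arm holds its last target.

### The job

Fit the power board with the finned heatsink into the dark housing held in the aluminium fixture: slip its bare edge fully under the housing's two lips, then swing the terminal-block edge down until the spring catch snaps over it and the board lies flat and fully home. Feel your way and never force the board against the housing; leave the other things on the bench where they are, and let go when it is in.

Things in the scene. Friction and masses are not known exactly. Their poses are not given: they have to be found in the camera images.
- board: White flat-backed power board 110 x 72 x 3 mm, about 0.19 kg. Origin: centre of underside; x runs along the length from the bare edge to the terminal-block edge, z up. Finned aluminium heatsink to grip it by, solid at its faces: x -23 to +13, y -22 to +22, top 35 mm above the underside. Grey terminal block x 37 to 46, y +-27, top at 13; two capacitors at x 25, y +-28, top at 18.
- bare_edge (a point): Middle of the board's bare edge, at its underside (board x = -55 mm). This edge, clear of parts for 20 mm, goes under the lips.
- terminal_edge (a point): Middle of the board's opposite edge, at its underside (board x = +55 mm), 9 mm outside the grey terminal block. This edge goes under the catch. The block's top may be pushed down on.
- fixture: Aluminium holder 170 x 140 mm, fixed; origin centre of underside, z up, x from the lips to the catch (board x lies along it when home). Its plain side jaws clamp a dark grey open housing: the housing (stop, lips, seats, catch) sits up to 7 mm either way along x from the nominal places told here; this is not measured, find it by touch. y and heights are as told. Side screws reach y +-82, top 24 mm.
- stop_nominal (a point): Nominal foot of the housing's stop wall: fixture x -56, y 0, z 26 mm = seat height. The seat runs 30 mm in +x. Two lips 16 mm wide at y +-22 overhang it by 6 mm, tops 36 mm up; mouth 6 mm high at their tips, narrowing to 4.6 at the wall, so a 3 mm board enters fully tilted up to 15 deg, terminal edge up. Room between side walls 78 mm, rims flared, top 32 mm.
- catch_nominal (a point): Nominal tip of the sprung catch nose: fixture x +51, y 0, z 32 mm; 20 mm wide, faces the lips. From the tip its face slopes up and away to x +57.5, z 45 (highest part of the housing). The seat here (z 26) ends at a wall at x +55.5 with top at z 29, so a board more than 1.5 mm off the stop lands on the wall. The home board's top is at z 29, below the nose.
- catch (a joint): Spring catch of the housing, slides along fixture +x: 0 closed, up to 0.009 m pushed back; springs shut by itself (2 N plus 0.5 N/mm), slippery plastic. A board edge pressed down on its slope drives it back 3 to 5 mm, needing some 3 to 6 N down at that edge, then it snaps shut over the edge.
- logic_board: Bystander: smaller dark green board 84 x 58 mm, black parts to 14 mm high, no heatsink. Origin centre of underside.
- ring_tray: Bystander: pale tray 124 x 164 mm with brass rings, 24 mm high. Origin centre of underside.
- ring_a: Bystander: brass ring 27 mm across, 14 mm high. Origin centre of underside.
- ring_b: Bystander: brass ring 27 mm across, 14 mm high. Origin centre of underside.
- screwdriver: Bystander: black hand screwdriver 170 mm long lying along its x. Origin under its middle.
- screw_tray: Bystander: black open tray 100 x 70 mm, 18 mm high. Origin centre of underside.
- spare_cover: Bystander: dark housing cover 124 x 86 mm, 14 mm high, open side up. Origin centre of underside.
Things that resemble listed ones, but are neither listed nor needed, are in the scene too. Of the things like the board, leave any that is brown; of the rest the larger one is meant.

How it is judged (in metres and radians):
On the way:
1. the board's bare edge is down at seat height at the lip end while the terminal-block edge is still raised (height (world z) of bare_edge below 0.0305 m and x of bare_edge in the frame of fixture between -0.0645 and -0.0465 m and height (world z) of terminal_edge above 0.032 m), for 0.1 s.
At the end, for the whole second after the job is handed in: The board lies released and at rest on the housing seat, bare edge under the lips: both end edges within 1.5 mm of seat height, tilt under 0.03 rad, terminal-block edge under the closed catch (within 1.5 mm of closed) (height (world z) of bare_edge between 0.024 and 0.0275 m and height (world z) of terminal_edge between 0.024 and 0.0275 m and x of bare_edge in the frame of fixture between -0.0645 and -0.046 m and angle between board's own z axis and vertical below 0.03 rad and value of joint catch below 0.0015 m and linear speed of board below 0.01 m/s); the robot touches nothing.
It fails at once if the board is pressed against the housing or fixture with more than 25 N (contact force between board and fixture above 25 N).
It fails at once if a bystander is moved more than 20 mm (distance of any of logic_board, ring_tray, ring_a, ring_b, screwdriver, screw_tray, spare_cover from where it was at the start of the episode above 0.02 m).
It also fails if it takes over 54 s, if anything falls off the work surface, if the arm or the gripper's body presses on something with over 40 N, if the wrist force passes 120 N, or if a joint passes its speed limit or range.

## Working session

There is one attempt and no reset: what is moved stays moved. The work goes in short steps, Python scripts to look and compute and a shell command to move; the robot and the scene stay as the last step left them, time stands still between calls to the robot, and variables do not carry over. Pictures are saved under pics/ and viewed, and the job is handed in when it is done.

```bash
ls; mkdir -p pics
python3 - <<'E'
from rig import env, optics
import cv2,json
for n in ("scene","top"):
    cv2.imwrite(f"pics/{n}0.png",optics.get_image(n)[:,:,::-1])
    print(n,optics.camera_params(n))
print(env.observe())
E
```

```text
pics
scene {'fx': 508.53110486358514, 'fy': 508.53110486358514, 'cx': 331.68021518307853, 'cy': 240.1687673846913, 'xyz': array([1.43057963, 0.34552418, 0.82558286]), 'rotation': array([[-0.40117113,  0.55934976, -0.72538925],
       [ 0.91593383,  0.25469363, -0.31015539],
       [ 0.01126668, -0.78883395, -0.61450311]])}
top {'fx': 577.8171010346604, 'fy': 577.8171010346604, 'cx': 311.94583167939544, 'cy': 235.59051677686503, 'xyz': array([ 0.29351054, -0.02359601,  1.47183519]), 'rotation': array([[ 0.01572924, -0.98660009,  0.16239722],
       [-0.99987382, -0.01515984,  0.00474487],
       [-0.00221938, -0.16245137, -0.98671406]])}
{'time_s': 0.1, 'q': array([ 5.65907580e+01,  2.18367947e+01,  7.43783746e+01,  1.27448661e-03,
        8.38612018e+01, -1.23388184e+01]), 'qvel': array([ 0.11070474,  0.06845092, -0.07716508, -0.08234886,  0.08458031,
       -0.12051991]), 'joint_efforts': array([ 2.69385419e-03, -4.49219084e+01, -2.31655329e+01, -2.18573418e-04,
        3.68634792e-03, -1.24056558e-05]), 'position': array([0.19773615, 0.51317835, 0.40418851]), 'tool_rot': array([[-7.52392047e-04, -9.33138267e-01,  3.59516909e-01],
       [-1.10049527e-03,  3.59517566e-01,  9.33137669e-01],
       [-9.99999111e-01,  3.06438701e-04, -1.29741241e-03]]), 'ft_force': array([ 0.37176183, -0.16490775, -0.13857241]), 'wrist_torque': array([ 0.0406831 , -0.02814302,  0.01281733]), 'grip_width': 0.08520604368242239}
```

View pics/scene0.png

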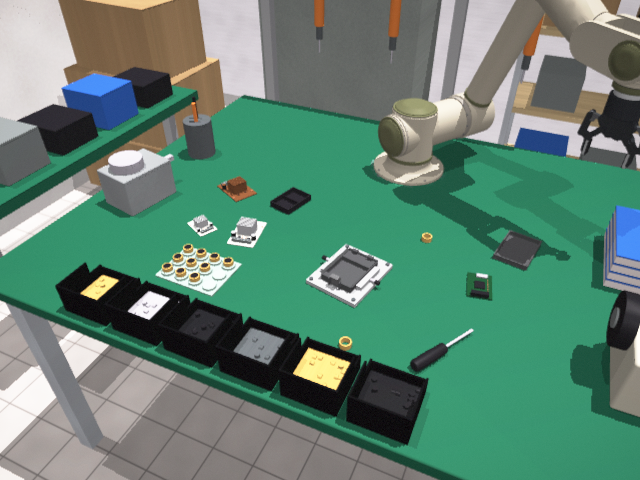

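View pics/top0.png

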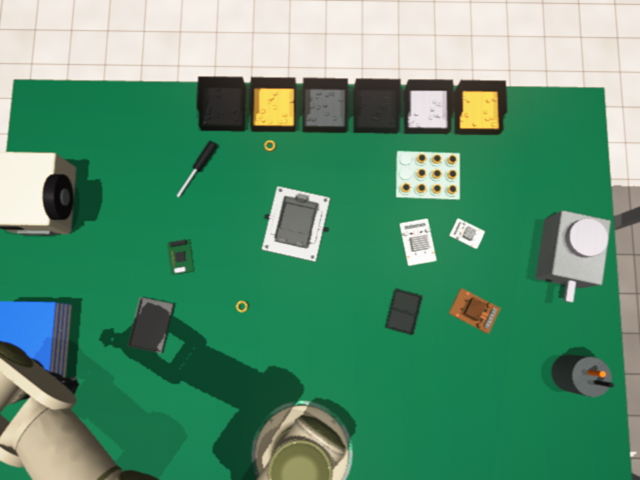

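Three boards have a heatsink. In the top view they are a large white one at (418,242), a small white one at (467,233) and a brown one at (475,310). The brown one is excluded and the larger white one is meant, so I take (418,242). The fixture is at (296,223). I'll confirm with crops.

Run:
```python
import cv2,numpy as np
t=cv2.imread("pics/top0.png");s=cv2.imread("pics/scene0.png")
a=cv2.resize(t[205:280,380:500],None,fx=5,fy=5,interpolation=cv2.INTER_CUBIC)
cv2.imwrite("pics/cb.png",a)
b=cv2.resize(t[175:275,250:345],None,fx=6,fy=6,interpolation=cv2.INTER_CUBIC)
cv2.imwrite("pics/cf.png",b)
c=cv2.resize(s[200:310,180:400],None,fx=3.6,fy=3.6,interpolation=cv2.INTER_CUBIC)
cv2.imwrite("pics/cs.png",c)
```

```text
(no output)
```

View pics/cb.png

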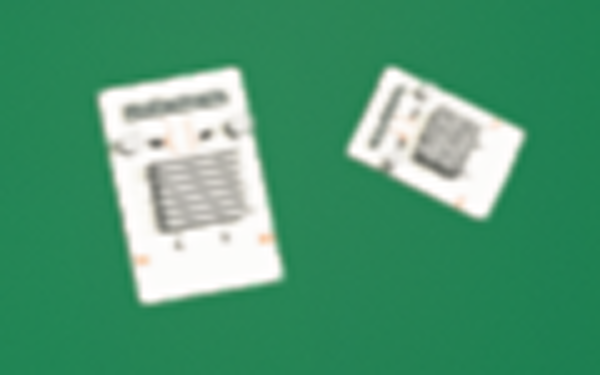

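View pics/cf.png

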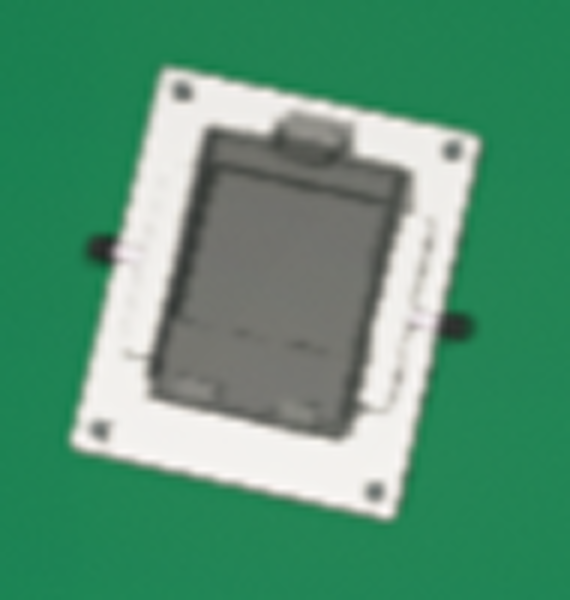

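View pics/cs.png

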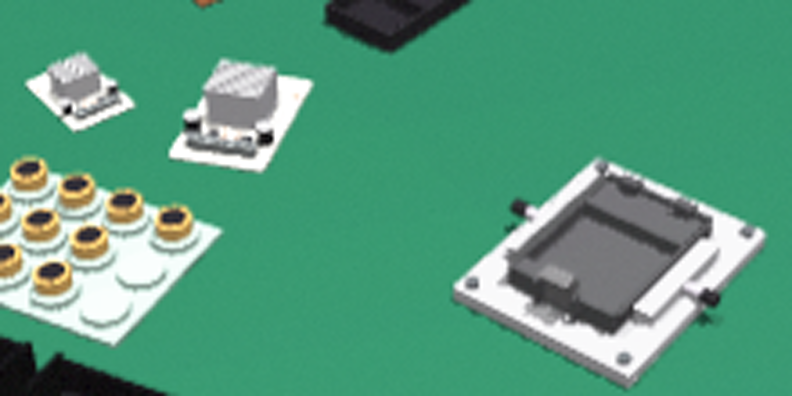

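Confirmed: the left board in the crop is the larger white one. Its terminal block is at the image-top edge and its bare edge is at the bottom. The fixture's catch is at the image top and its lips at the bottom. Next I measure poses from the corners in both views.

```bash
cat > h.py <<'E'
import numpy as np,cv2
from scipy.optimize import least_squares
from rig import env,optics
def proj(n,P):
    c=optics.camera_params(n);R=np.array(c['rotation']);q=(np.atleast_2d(P)-c['xyz'])@R
    return np.c_[c['fx']*q[:,0]/q[:,2]+c['cx'],c['fy']*q[:,1]/q[:,2]+c['cy']]
def ray(n,uv,z):
    c=optics.camera_params(n);R=np.array(c['rotation']);d=R@np.array([(uv[0]-c['cx'])/c['fx'],(uv[1]-c['cy'])/c['fy'],1])
    return c['xyz']+d*(z-c['xyz'][2])/d[2]
def rz(a): c,s=np.cos(a),np.sin(a); return np.array([[c,-s,0],[s,c,0],[0,0,1]])
def quad(img,box,neg=False):
    x0,y0,x1,y1=box; im=img[y0:y1,x0:x1].astype(int)
    # non-green
    m=((im[:,:,1]-np.maximum(im[:,:,0],im[:,:,2]))<25).astype(np.uint8)
    n,l,s,_=cv2.connectedComponentsWithStats(m,connectivity=4)
    k=1+np.argmax(s[1:,4]); return (l==k).astype(np.uint8),s[k]
E
python3 - <<'E'
from h import *
t=cv2.imread("pics/top0.png");s=cv2.imread("pics/scene0.png")
for nm,n,img,box in (("b","top",t,(395,212,443,272)),("f","top",t,(255,180,338,265)),("b","scene",s,(222,212,270,250)),("f","scene",s,(302,238,398,308))):
    m,st=quad(img,box); 
    if nm=="f": m=cv2.morphologyEx(m,cv2.MORPH_OPEN,np.ones((9,9),np.uint8))
    c=max(cv2.findContours(m,cv2.RETR_EXTERNAL,cv2.CHAIN_APPROX_NONE)[0],key=cv2.contourArea)
    hull=cv2.convexHull(c)
    q=cv2.approxPolyN(hull,4,ensure_convex=True) if hasattr(cv2,'approxPolyN') else None
    print(nm,n,st[4],(q.reshape(-1,2)+np.array(box[:2])).tolist(), (cv2.boxPoints(cv2.minAreaRect(c))+np.array(box[:2])).round(1).tolist())
E
```

```text
b top 1251 [[437, 260], [408, 266], [399, 223], [427, 218]] [[399.0, 223.2], [427.5, 217.5], [436.1, 260.4], [407.6, 266.1]]
f top 3687 [[330, 197], [316, 262], [260, 249], [277, 185]] [[261.1, 249.6], [275.4, 185.1], [330.3, 197.3], [315.9, 261.8]]
b scene 806 [[268, 220], [252, 248], [223, 243], [241, 216]] [[224.8, 241.8], [243.2, 209.6], [266.7, 223.0], [248.3, 255.2]]
f scene 3128 [[398, 266], [354, 308], [303, 282], [342, 241]] [[305.4, 283.2], [330.4, 233.2], [392.4, 264.2], [367.4, 314.2]]
```

```bash
cat >> h.py <<'E'
def edgefit(imgs,p0,L,W,free_z,zt,iters=6,half=6,skip={}):
    """fit rectangle x,y,yaw(,z) to edges in imgs dict name->bgr; p=[x,y,yaw,z]"""
    p=np.array(p0,float); ch={}
    for n,im in imgs.items():
        im=im.astype(np.float32); ch[n]=cv2.GaussianBlur(im[:,:,1]-np.maximum(im[:,:,0],im[:,:,2]),(0,0),.6)
    def corners(p):
        C=np.array([[L/2,W/2,0],[L/2,-W/2,0],[-L/2,-W/2,0],[-L/2,W/2,0]]); return C@rz(p[2]).T+[p[0],p[1],p[3]]
    for it in range(iters):
        obs=[]
        for n in imgs:
            C=corners(p)
            for e in range(4):
                if e in skip.get(n,()): continue
                A,B=C[e],C[(e+1)%4]
                for f in np.linspace(.08,.92,40):
                    a=proj(n,A)[0];b=proj(n,B)[0];q=proj(n,A+(B-A)*f)[0]
                    t=(b-a)/np.linalg.norm(b-a);nn=np.array([t[1],-t[0]])
                    cen=proj(n,C.mean(0))[0]
                    if nn@(q-cen)<0: nn=-nn
                    d=np.arange(-half,half+.01,.1);P=(q+d[:,None]*nn).astype(np.float32)
                    v=cv2.remap(ch[n],P[:,0].reshape(1,-1),P[:,1].reshape(1,-1),cv2.INTER_LINEAR)[0]
                    g=np.gradient(v); g[g<0]=0
                    if g.max()<1.0: continue
                    k=np.argmax(g); w=g*(abs(np.arange(len(g))-k)<12); obs.append((n,e,f,nn,q+nn*(w@d)/w.sum()))
        def res(x):
            pp=p.copy(); pp[:3]=x[:3]
            if free_z: pp[3]=x[3]
            C=corners(pp); r=[]
            for n in imgs:
                o=[k for k in obs if k[0]==n]
                Q=proj(n,np.array([C[k[1]]+(C[(k[1]+1)%4]-C[k[1]])*k[2] for k in o]))
                r+=[ (Q[i]-o[i][4])@o[i][3] for i in range(len(o))]
            return np.array(r)
        s=least_squares(res,p if free_z else p[:3],loss='soft_l1',f_scale=.4,x_scale=[.01,.01,.1,.01][:4 if free_z else 3])
        p[:len(s.x)]=s.x; half=max(3,half-1)
    return p,np.sqrt(np.mean(s.fun**2)),[(n,e,round(float(np.mean([r for r,k in zip(s.fun,obs) if k[0]==n and k[1]==e] or [9])),2)) for n in imgs for e in range(4)]
E
python3 - <<'E'
from h import *
t=cv2.imread("pics/top0.png");s=cv2.imread("pics/scene0.png")
b=ray("top",(418,242),.003); f=ray("top",(295.5,223.5),.012)
print(b,f)
for imgs in ({"top":t},{"scene":s},{"top":t,"scene":s}):
    p,r,e=edgefit(imgs,[b[0],b[1],.2,.003],.110,.072,False,.003,skip={"scene":(0,3)});print("b",p[:2],np.degrees(p[2]),p[3],r,e)
    for z in (.008,.012,.016):
        p,r,e=edgefit(imgs,[f[0],f[1],-.22,z],.170,.140,False,.0,skip={"scene":(0,3)});print("f",p[:2],np.degrees(p[2]),p[3],r,e)
E
```

```text
[ 0.52275016 -0.28937763  0.003     ] [0.56460756 0.02617192 0.012     ]Traceback (most recent call last):
  File "<stdin>", line 6, in <module>
  File "h.py", line 32, in edgefit
    a=proj(n,A)[0];b=proj(n,B)[0];q=proj(n,A+(B-A)*f)[0]
                     ~~~~^^^^^
  File "h.py", line 5, in proj
    c=optics.camera_params(n);R=np.array(c['rotation']);q=(np.atleast_2d(P)-c['xyz'])@R
ValueError: time passes only in moves, steps and waits
```

Poses from the top view, with the scene view agreeing to a few mm:

| Item | x (m) | y (m) | Yaw |
|---|---|---|---|
| Board | 0.5237 | -0.288 | 10.9° |
| Fixture | 0.5653 | 0.0253 | -11.9° |

Plan:
1. Grip the heatsink across y.
2. Tilt the board in the pads by resting the terminal edge on the catch top.
3. Slide the bare edge under the lips and let go.
4. Press the terminal block down.

Next is a planning helper.

```bash
cat > plan.py <<'E'
import sys,numpy as np
from h import env
def show(pos,yaw,n=8):
    o=env.observe();R=np.array(o['tool_rot']);p=np.array(o['position'])
    cur=np.degrees(np.arctan2(R[1,2],R[0,2]));dy=(yaw-cur+180)%360-180
    turns=-dy/5; k=np.array(pos)-p
    nt=int(np.ceil(abs(turns)-1e-6)) or 1
    print("yaw",round(cur,2),"turn units",round(turns,2),"delta",k.round(4),"t",o['time_s'],"F",np.round(o['ft_force'],2),"w",round(o['grip_width'],4))
    Y=cur
    for i in range(n):
        t=turns/n if abs(turns)/n<=1 else np.sign(turns)
        a=np.radians(Y);z=np.array([np.cos(a),np.sin(a),0]);x=np.array([0,0,-1.]);y=np.cross(z,x)
        s=k/n/.03
        print([round(float(s@x),3),round(float(s@y),3),round(float(s@z),3)],round(t,3))
        Y-=t*5
if __name__=="__main__":
    v=[float(a) for a in sys.argv[1:]]; show(v[:3],v[3],int(v[4]) if len(v)>4 else 8)
E
python3 plan.py 0.5225 -0.288 0.26 100.9 24; python3 -c "
from rig import env;print(env.tips_ahead)"
```

```text
yaw 68.93 turn units -6.39 delta [ 0.3248 -0.8012 -0.1442] t 0.1 F [ 0.37 -0.16 -0.14] w 0.0852
[0.2, -0.821, -0.876] -0.266
[0.2, -0.8, -0.895] -0.266
[0.2, -0.779, -0.913] -0.266
[0.2, -0.758, -0.931] -0.266
[0.2, -0.736, -0.949] -0.266
[0.2, -0.714, -0.965] -0.266
[0.2, -0.691, -0.982] -0.266
[0.2, -0.668, -0.998] -0.266
[0.2, -0.645, -1.013] -0.266
[0.2, -0.621, -1.028] -0.266
[0.2, -0.597, -1.042] -0.266
[0.2, -0.573, -1.055] -0.266
[0.2, -0.548, -1.068] -0.266
[0.2, -0.523, -1.081] -0.266
[0.2, -0.498, -1.093] -0.266
[0.2, -0.472, -1.104] -0.266
[0.2, -0.446, -1.115] -0.266
[0.2, -0.42, -1.125] -0.266
[0.2, -0.394, -1.134] -0.266
[0.2, -0.368, -1.143] -0.266
[0.2, -0.341, -1.151] -0.266
[0.2, -0.314, -1.159] -0.266
[0.2, -0.287, -1.166] -0.266
[0.2, -0.26, -1.172] -0.266
0.1734
```

```bash
python3 -m inch '[[-1,[0,-0.7,-0.8],-0.8],[-1,[0,-0.7,-0.85],-0.8],[-1,[0,-0.65,-0.9],-0.8],[-1,[0,-0.6,-0.95],-0.8],[-1,[0,-0.55,-0.95],-0.8],[-1,[0,-0.5,-0.95],-0.8],[-1,[0,-0.45,-0.95],-0.8],[-1,[0,-0.4,-0.95],-0.8]]' && python3 plan.py 0.5225 -0.288 0.26 100.9 16 | sort -u
```

```text
time_s: 0.77
position: [0.3063, 0.2763, 0.4046]
tool_rot: [[-0.0, -0.981, -0.193], [-0.0, -0.193, 0.981], [-1.0, 0.0, -0.0]]
ft_force: [0.3, 1.0, -0.4]
grip_width: 0.0856
[0.301, -0.215, -1.24] 0.003
[0.301, -0.216, -1.24] 0.003
[0.301, -0.217, -1.24] 0.003
[0.301, -0.218, -1.24] 0.003
[0.301, -0.219, -1.24] 0.003
[0.301, -0.22, -1.24] 0.003
yaw 101.14 turn units 0.05 delta [ 0.2162 -0.5643 -0.1446] t 0.7667 F [ 0.27  1.04 -0.43] w 0.0856
```

```bash
sed -n 1,2p pics/.x 2>/dev/null; python3 plan.py 0.5225 -0.288 0.26 100.9 16|head -3
```

```text
yaw 101.14 turn units 0.05 delta [ 0.2162 -0.5643 -0.1446] t 0.7667 F [ 0.27  1.04 -0.43] w 0.0856
[0.301, -0.215, -1.24] 0.003
[0.301, -0.215, -1.24] 0.003
```

```bash
python3 -m inch '[[-1,[0,-0.17,-1],0],[-1,[0,-0.17,-1],0],[-1,[0,-0.17,-1],0],[-1,[0,-0.17,-1],0],[-1,[0,-0.17,-1],0],[-1,[0,-0.17,-1],0],[-1,[0,-0.17,-1],0],[-1,[0,-0.17,-1],0]]' && python3 -m inch '[[-1,[0.2,-0.17,-1],0],[-1,[0.2,-0.17,-1],0],[-1,[0.2,-0.17,-1],0],[-1,[0.2,-0.17,-1],0],[-1,[0.2,-0.17,-1],0],[-1,[0.2,-0.17,-1],0],[-1,[0.2,-0.17,-1],0],[-1,[0.2,-0.17,-1],0]]'; python3 plan.py 0.5225 -0.288 0.26 100.9 8|head -3
```

```text
time_s: 1.43
position: [0.3918, 0.0484, 0.4046]
tool_rot: [[-0.0, -0.982, -0.189], [0.0, -0.189, 0.982], [-1.0, 0.0, 0.0]]
ft_force: [0.5, -0.4, 1.0]
grip_width: 0.0856
time_s: 2.1
position: [0.4775, -0.1796, 0.3561]
tool_rot: [[-0.001, -0.982, -0.189], [0.0, -0.189, 0.982], [-1.0, 0.0, 0.001]]
ft_force: [0.3, -0.3, 0.1]
grip_width: 0.0853
yaw 100.91 turn units 0.0 delta [ 0.045  -0.1084 -0.0961] t 2.1 F [ 0.3 -0.3  0.1] w 0.0853
[0.4, -0.099, -0.479] 0.0
[0.4, -0.099, -0.479] 0.0
```

```bash
python3 -m inch '[[-1,[0.4,-0.08,-0.5],0],[-1,[0.4,-0.08,-0.5],0],[-1,[0.4,-0.08,-0.5],0],[-1,[0.4,-0.08,-0.5],0],[-1,[0.4,-0.08,-0.5],0],[-1,[0.4,-0.08,-0.4],0],[-1,[0.1,-0.08,-0.3],0],[-1,[0,0,0],0]]'; python3 plan.py 0.519 -0.289 0.26 100.9 8|head -2
python3 - <<'E'
from h import *
for n in ("scene","top"):
    im=optics.get_image(n)[:,:,::-1]; cv2.imwrite(f"pics/{n}1.png",im)
s=cv2.imread("pics/scene1.png");t=cv2.imread("pics/top1.png")
a=cv2.resize(s[130:260,180:340],(640,520),interpolation=cv2.INTER_CUBIC)
cv2.imwrite("pics/c1.png",a)
E
```

```text
time_s: 2.77
position: [0.5122, -0.2704, 0.2807]
tool_rot: [[-0.001, -0.982, -0.188], [0.001, -0.188, 0.982], [-1.0, 0.001, 0.001]]
ft_force: [-0.7, 1.0, -0.2]
grip_width: 0.0851
yaw 100.86 turn units -0.01 delta [ 0.0068 -0.0186 -0.0207] t 2.7667 F [-0.66  1.   -0.16] w 0.0851
[0.086, -0.013, -0.082] -0.001
```

View pics/c1.png

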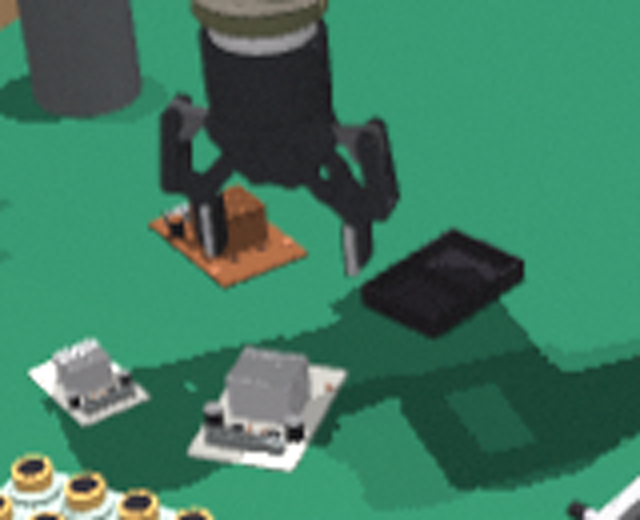

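The fingers straddle the area above the board and line up with its heatsink at crop (265,385). I'll centre first, then descend.

```bash
python3 -m inch '[[-1,[0.2,-0.05,-0.3],0],[-1,[0.2,-0.05,-0.3],0],[-1,[0.2,0,0],0],[-1,[0.1,0,0],0],[-1,[0,0,0],0],[-1,[0,0,0],0],[-1,[0,0,0],0],[-1,[0,0,0],0]]'; python3 plan.py 0.519 -0.289 0.181 100.9 8|head -2
```

```text
time_s: 3.53
position: [0.5183, -0.286, 0.2611]
tool_rot: [[0.0, -0.982, -0.19], [-0.0, -0.19, 0.982], [-1.0, -0.0, -0.0]]
ft_force: [0.3, -0.8, -0.2]
grip_width: 0.0852
yaw 100.94 turn units 0.01 delta [ 0.0007 -0.003  -0.0801] t 3.5333 F [ 0.25 -0.84 -0.24] w 0.0852
[0.334, -0.0, -0.013] 0.001
```

```bash
python3 -m inch '[[-1,[0.5,0,-0.05],0],[-1,[0.5,0,-0.05],0],[-1,[0.5,0,0],0],[-1,[0.5,0,0],0],[-1,[0.4,0,0],0],[-1,[0.26,0,0],0],[-1,[0,0,0],0],[-1,[0,0,0],0]]'; python3 plan.py 0.519 -0.289 0.181 100.9 8|head -2
python3 -m inch '[[0,[0,0,0],0],[0.3,[0,0,0],0],[0.5,[0,0,0],0],[1,[0,0,0],0],[1,[0,0,0],0],[1,[0,0,0],0],[1,[0,0,0],0],[1,[0,0,0],0]]' 25
```

```text
time_s: 4.2
position: [0.519, -0.2892, 0.1812]
tool_rot: [[0.0, -0.982, -0.19], [-0.0, -0.19, 0.982], [-1.0, -0.0, -0.0]]
ft_force: [-0.1, -0.5, 1.2]
grip_width: 0.0856
yaw 100.93 turn units 0.01 delta [ 0.      0.0002 -0.0002] t 4.2 F [-0.11 -0.55  1.17] w 0.0856
[0.001, -0.0, 0.001] 0.001
time_s: 4.87
position: [0.519, -0.2892, 0.1816]
tool_rot: [[0.001, -0.982, -0.19], [-0.001, -0.19, 0.982], [-1.0, -0.001, -0.001]]
ft_force: [-0.4, 0.6, 5.4]
grip_width: 0.0436
```

Width reads 43.6 mm, so it has the heatsink. Now lift, and meanwhile rectify the early top picture into the fixture frame to estimate the housing offset.

```bash
python3 -m inch '[[1,[-0.1,0,0],0],[1,[-0.3,0,0],0],[1,[-0.6,0,0],0],[1,[-0.8,0,0],0],[1,[-0.8,0,0],0],[1,[-0.5,0,0],0],[1,[0,0,0],0],[1,[0,0,0],0]]'
python3 - <<'E'
from h import *
t=cv2.imread("pics/top0.png")
F=np.array([.5653,.0253,0]);R=rz(np.radians(-11.9))
for z in (.026,.036,.045):
    xs=np.arange(-.085,.085,.00025);ys=np.arange(.07,-.07,-.00025)
    # image: up=+x, left=+y
    X,Y=np.meshgrid(xs[::-1],ys,indexing='ij')
    P=np.c_[X.ravel(),Y.ravel(),np.full(X.size,z)]@R.T+F
    uv=proj("top",P).astype(np.float32).reshape(*X.shape,2)
    o=cv2.remap(t,uv[...,0],uv[...,1],cv2.INTER_CUBIC)
    o=np.clip(o.astype(float)*1.4,0,255).astype(np.uint8)
    for k in range(-80,81,10):
        r=int((.085-k/1000)/.00025);cv2.putText(o,str(k),(0,r),0,.4,(0,0,255));cv2.line(o,(0,r),(560,r),(0,0,255) if k%50==0 else (255,120,0),1)
    cv2.imwrite(f"pics/rect{int(z*1000)}.png",o[:600])
im=optics.get_image("scene")[:,:,::-1];cv2.imwrite("pics/s2.png",im)
E
```

```text
time_s: 5.53
position: [0.5187, -0.289, 0.2742]
tool_rot: [[0.001, -0.982, -0.19], [-0.001, -0.19, 0.982], [-1.0, -0.0, -0.001]]
ft_force: [-0.6, -1.4, -2.2]
grip_width: 0.0433
```

View pics/rect36.png

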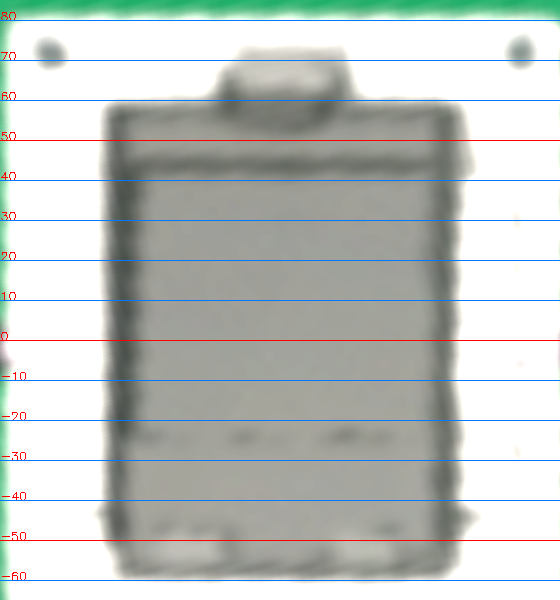

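View pics/rect45.png

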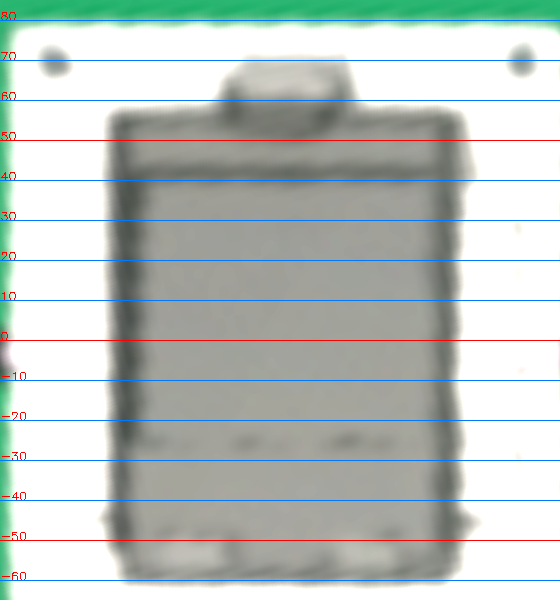

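View pics/s2.png

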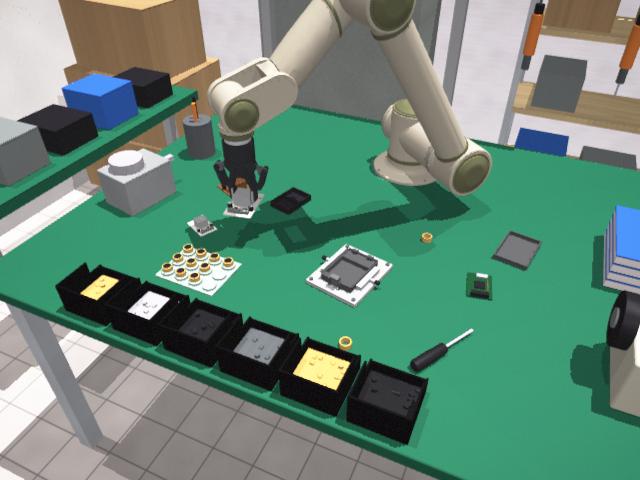

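The rectified view shows:
- lip tips at about x = -47.5
- seat end at about -23
- catch top face from about x = 61 to 69

The housing is therefore shifted about +3 mm (±1.5 mm). The scene shows the board held level at (243,205). Now carry it over the fixture, with the bare edge at fixture x ≈ -45 and the terminal edge over the catch top.

```bash
python3 plan.py 0.5704 0.0242 0.274 78.1 16
```

```text
yaw 100.93 turn units 4.57 delta [0.0518 0.3131 0.0008] t 5.5833 F [-0.25 -0.14 -2.53] w 0.0435
[-0.002, -0.23, 0.62] 0.285
[-0.002, -0.214, 0.626] 0.285
[-0.002, -0.198, 0.631] 0.285
[-0.002, -0.183, 0.636] 0.285
[-0.002, -0.167, 0.64] 0.285
[-0.002, -0.151, 0.644] 0.285
[-0.002, -0.135, 0.647] 0.285
[-0.002, -0.119, 0.651] 0.285
[-0.002, -0.102, 0.653] 0.285
[-0.002, -0.086, 0.656] 0.285
[-0.002, -0.07, 0.658] 0.285
[-0.002, -0.053, 0.659] 0.285
[-0.002, -0.037, 0.66] 0.285
[-0.002, -0.02, 0.661] 0.285
[-0.002, -0.004, 0.661] 0.285
[-0.002, 0.012, 0.661] 0.285
```

```bash
python3 -m inch '[[1,[0,-0.1,0.3],0.3],[1,[0,-0.2,0.63],0.3],[1,[0,-0.2,0.63],0.3],[1,[0,-0.18,0.64],0.3],[1,[0,-0.17,0.64],0.3],[1,[0,-0.15,0.65],0.3],[1,[0,-0.13,0.65],0.3],[1,[0,-0.12,0.65],0.3]]' >/dev/null
python3 -m inch '[[1,[0,-0.1,0.65],0.3],[1,[0,-0.09,0.65],0.3],[1,[0,-0.07,0.65],0.3],[1,[0,-0.05,0.65],0.3],[1,[0,-0.04,0.65],0.3],[1,[0,0,0.6],0.3],[1,[0,0,0.4],0.3],[1,[0,0,0.2],0.2]]'; python3 plan.py 0.5704 0.0242 0.26 78.1 8|head -2
```

```text
time_s: 6.92
position: [0.5661, -0.0088, 0.2722]
tool_rot: [[-0.003, -0.976, 0.218], [0.001, 0.218, 0.976], [-1.0, 0.003, 0.0]]
ft_force: [-0.2, -0.1, -2.1]
grip_width: 0.0438
yaw 77.43 turn units -0.13 delta [ 0.0043  0.033  -0.0122] t 6.9167 F [-0.22 -0.11 -2.09] w 0.0438
[0.051, 0.013, 0.138] -0.017
```

```bash
python3 -m inch '[[1,[0.1,0,0.3],-0.1],[1,[0.1,0,0.3],0],[1,[0.1,0,0.2],0],[1,[0.1,0,0],0],[1,[0,0,0],0],[1,[0,0,0],0],[1,[0,0,0],0],[1,[0,0,0],0]]'; python3 plan.py 0.5704 0.0242 0.24 78.1 8|head -2
```

```text
time_s: 7.58
position: [0.5714, 0.0127, 0.2621]
tool_rot: [[0.0, -0.978, 0.21], [-0.0, 0.21, 0.978], [-1.0, -0.0, -0.0]]
ft_force: [-1.2, -0.4, -2.4]
grip_width: 0.0434
yaw 77.9 turn units -0.04 delta [-0.001   0.0115 -0.0221] t 7.5833 F [-1.23 -0.37 -2.38] w 0.0434
[0.092, 0.014, 0.046] -0.005
```

```bash
python3 -m inch '[[1,[0.2,0.05,0.2],-0.04],[1,[0.2,0.06,0.18],0],[1,[0.2,0,0],0],[1,[0.15,0,0],0],[1,[0.1,0,0],0],[1,[0,0,0],0],[1,[0,0,0],0],[1,[0,0,0],0]]'; python3 plan.py 0.5704 0.0242 0.236 78.1 8|head -2
cat > look.py <<'E'
import sys
from h import *
F=np.array([.5653,.0253,0]);RF=rz(np.radians(-11.9))
def ov(name,out,box,sc):
    im=optics.get_image("scene")[:,:,::-1].copy()
    x0,y0,x1,y1=box
    cv2.imwrite(f"pics/{out}.png",cv2.resize(im[y0:y1,x0:x1],None,fx=sc,fy=sc,interpolation=cv2.INTER_CUBIC))
    cv2.imwrite(f"pics/{out}_raw.png",im)
if __name__=="__main__": ov("scene",sys.argv[1],(280,190,430,310),5)
E
python3 look.py s3
```

```text
time_s: 8.25
position: [0.5707, 0.0248, 0.2366]
tool_rot: [[0.0, -0.979, 0.206], [-0.0, 0.206, 0.979], [-1.0, -0.0, 0.0]]
ft_force: [0.8, 0.6, -2.2]
grip_width: 0.0434
yaw 78.12 turn units 0.0 delta [-0.0003 -0.0006 -0.0006] t 8.25 F [ 0.83  0.58 -2.16] w 0.0434
[0.003, 0.001, -0.003] 0.0
```

View pics/s3.png

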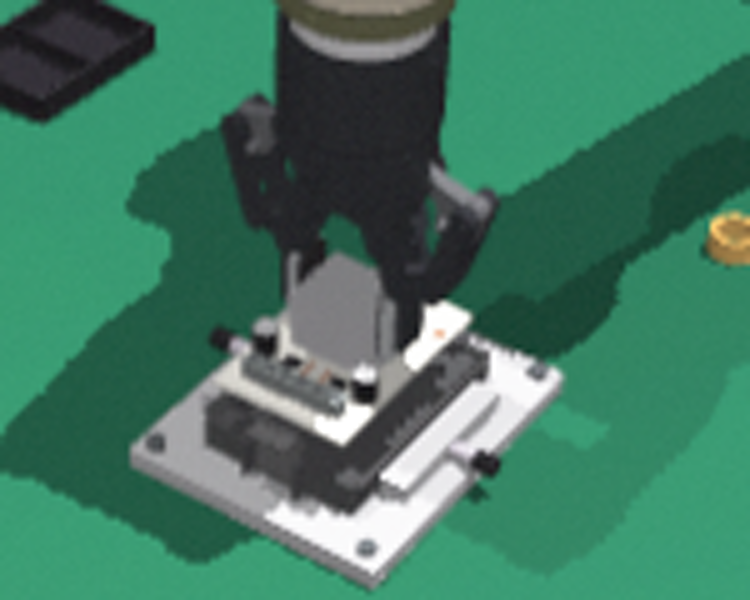

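Aligned: the board floats above the housing with the terminal block over the catch at crop (265,430). I set the lowest grip force and lower it gently onto the catch top so it pivots in the pads.

```bash
python3 -m inch '[[1,[0.1,0,0],0],[1,[0.1,0,0],0],[1,[0.05,0,0],0],[1,[0.05,0,0],0],[1,[0.03,0,0],0],[1,[0,0,0],0],[1,[0,0,0],0],[1,[0,0,0],0]]' 20; python3 -m inch '[[1,[0.03,0,0],0],[1,[0.03,0,0],0],[1,[0,0,0],0],[1,[0,0,0],0],[1,[0,0,0],0],[1,[0,0,0],0],[1,[0,0,0],0],[1,[0,0,0],0]]'
```

```text
time_s: 8.97
position: [0.5706, 0.0249, 0.2266]
tool_rot: [[0.0, -0.979, 0.206], [-0.0, 0.206, 0.979], [-1.0, -0.0, 0.0]]
ft_force: [-0.2, -0.6, -2.3]
grip_width: 0.0435
time_s: 9.63
position: [0.5706, 0.0249, 0.225]
tool_rot: [[0.001, -0.979, 0.206], [-0.0, 0.206, 0.979], [-1.0, -0.001, 0.0]]
ft_force: [-2.3, 1.2, 5.2]
grip_width: 0.0433
```

Contact occurs at about 0.226 as expected, with around 7 N. I continue in small steps.

```bash
python3 -m inch '[[1,[0.03,0,0],0],[1,[0.03,0,0],0],[1,[0,0,0],0],[1,[0,0,0],0],[1,[0,0,0],0],[1,[0,0,0],0],[1,[0,0,0],0],[1,[0,0,0],0]]'; python3 -c "
from rig import env;o=env.observe();print(o['ft_force'],o['wrist_torque'],o['position'])"
```

```text
time_s: 10.3
position: [0.5705, 0.0249, 0.223]
tool_rot: [[-0.0, -0.979, 0.206], [0.0, 0.206, 0.979], [-1.0, 0.0, 0.0]]
ft_force: [-2.9, 0.1, 5.3]
grip_width: 0.0433
[-2.94929919  0.06592289  5.27616536] [-0.10807584  0.047847   -0.03952553] [0.57052779 0.02489998 0.22295944]
```

```bash
python3 -m inch '[[1,[0.03,0,0],0],[1,[0.03,0,0],0],[1,[0.03,0,0],0],[1,[0,0,0],0],[1,[0,0,0],0],[1,[0,0,0],0],[1,[0,0,0],0],[1,[0,0,0],0]]';python3 look.py s4
```

```text
time_s: 10.97
position: [0.5705, 0.0249, 0.2202]
tool_rot: [[-0.0, -0.979, 0.206], [0.0, 0.206, 0.979], [-1.0, 0.0, 0.0]]
ft_force: [-3.0, 0.3, 4.9]
grip_width: 0.0439
```

View pics/s4.png

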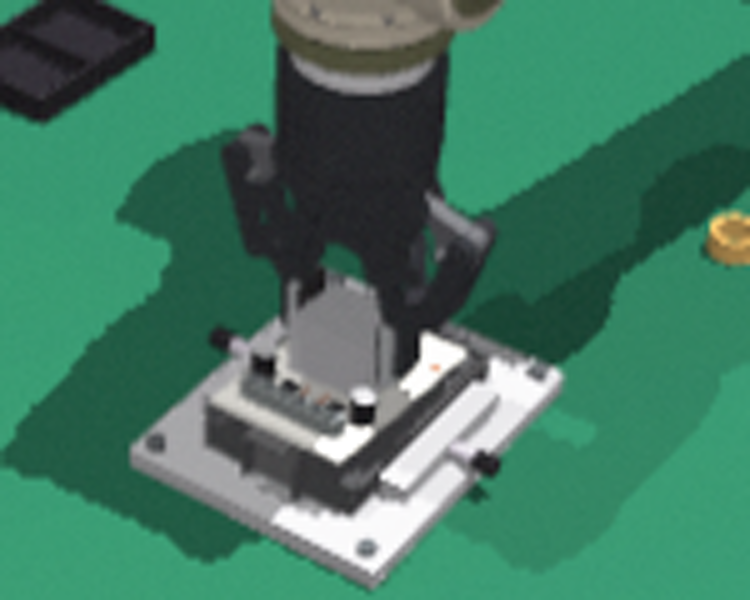

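The board is tilting: its bare edge dips behind the lip wall at crop (455,345), while the terminal end stays on the catch. I continue down.

```bash
python3 -m inch '[[1,[0.03,0,0],0],[1,[0.03,0,0],0],[1,[0,0,0],0],[1,[0,0,0],0],[1,[0,0,0],0],[1,[0,0,0],0],[1,[0,0,0],0],[1,[0,0,0],0]]'; python3 -m inch '[[1,[0.03,0,0],0],[1,[0,0,0],0],[1,[0,0,0],0],[1,[0.02,0,0],0],[1,[0,0,0],0],[1,[0,0,0],0],[1,[0,0,0],0],[1,[0,0,0],0]]'
```

```text
time_s: 11.68
position: [0.5706, 0.0249, 0.2184]
tool_rot: [[-0.0, -0.979, 0.206], [0.0, 0.206, 0.979], [-1.0, 0.0, 0.0]]
ft_force: [-2.7, 0.0, 4.6]
grip_width: 0.0435
time_s: 12.35
position: [0.5706, 0.0249, 0.2169]
tool_rot: [[-0.0, -0.979, 0.206], [0.0, 0.206, 0.979], [-1.0, 0.0, 0.0]]
ft_force: [-2.9, -0.6, 4.2]
grip_width: 0.0434
```

```bash
python3 -m inch '[[1,[0.02,0,0],0],[1,[0,0,0],0],[1,[0,0,0],0],[1,[0.02,0,0],0],[1,[0,0,0],0],[1,[0,0,0],0],[1,[0,0,0],0],[1,[0,0,0],0]]'; python3 look.py s5
python3 - <<'E'
from h import *
im=optics.get_image("top")[:,:,::-1];cv2.imwrite("pics/t5.png",cv2.resize(im[170:270,240:350],None,fx=6,fy=6,interpolation=cv2.INTER_CUBIC))
E
```

```text
time_s: 13.02
position: [0.5705, 0.0249, 0.2157]
tool_rot: [[-0.0, -0.979, 0.206], [0.0, 0.206, 0.979], [-1.0, 0.0, -0.0]]
ft_force: [-3.7, -0.3, 4.9]
grip_width: 0.0438
```

View pics/s5.png

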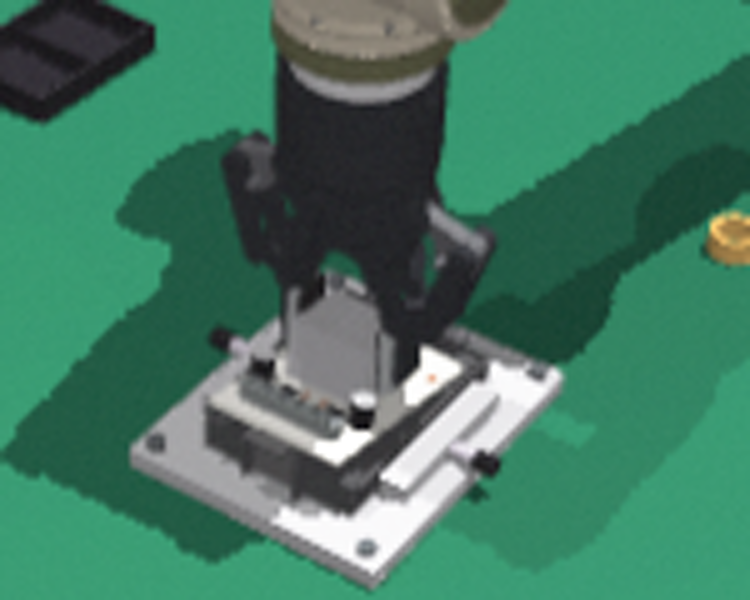

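View pics/t5.png

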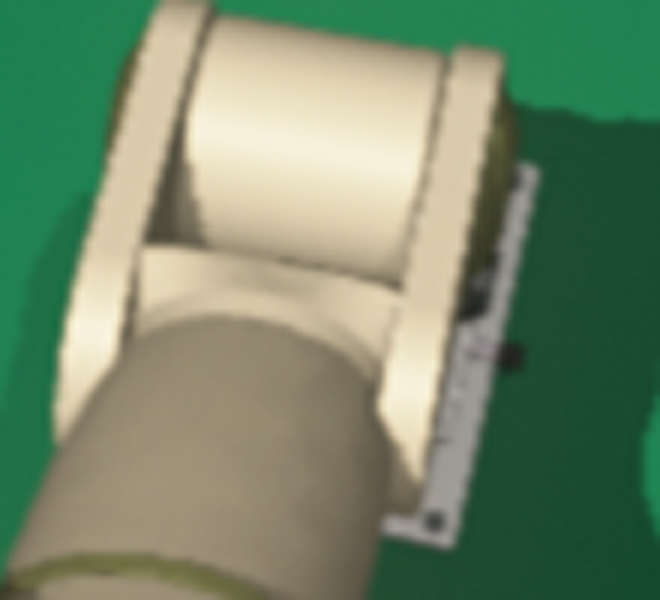

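The board is tilted about 10° and its bare edge is nearly at seat height inside the housing. Tool +y is fixture -x, so I slide it towards the lips and watch the force.

```bash
python3 -m inch '[[1,[0,0.05,0],0],[1,[0,0.05,0],0],[1,[0,0.05,0],0],[1,[0,0,0],0],[1,[0,0,0],0],[1,[0,0,0],0],[1,[0,0,0],0],[1,[0,0,0],0]]'
cat > st.py <<'E'
from h import *
o=env.observe();F=np.array([.5653,.0253,0]);R=rz(np.radians(-11.9))
p=R.T@(np.array(o['position'])-F);f=R.T@np.array(o['ft_force']);m=R.T@np.array(o['wrist_torque'])
print("t",round(o['time_s'],2),"fixture tcp mm",(p*1000).round(2),"F",f.round(2),"M",m.round(3),"w",round(o['grip_width']*1000,1))
E
python3 st.py
```

```text
time_s: 13.78
position: [0.5662, 0.0258, 0.2157]
tool_rot: [[0.0, -0.979, 0.206], [-0.0, 0.206, 0.979], [-1.0, -0.0, -0.0]]
ft_force: [0.3, 0.7, 2.8]
grip_width: 0.0432
t 13.78 fixture tcp mm [  0.79   0.64 215.7 ] F [0.11 0.77 2.76] M [-0.018 -0.22   0.041] w 43.2
```

```bash
python3 -m inch '[[1,[0,0.03,0],0],[1,[0,0.03,0],0],[1,[0,0.03,0],0],[1,[0,0.03,0],0],[1,[0,0,0],0],[1,[0,0,0],0],[1,[0,0,0],0],[1,[0,0,0],0]]'; python3 st.py
```

```text
time_s: 14.45
position: [0.5625, 0.0266, 0.2155]
tool_rot: [[-0.001, -0.979, 0.206], [0.0, 0.206, 0.979], [-1.0, 0.001, -0.0]]
ft_force: [0.1, -0.2, -1.1]
grip_width: 0.0435
t 14.45 fixture tcp mm [ -2.98   0.67 215.49] F [ 0.12 -0.16 -1.12] M [ 0.038  0.036 -0.017] w 43.5
```

```bash
python3 -m inch '[[1,[0,0.03,0],0],[1,[0,0.03,0],0],[1,[0,0.03,0],0],[1,[0,0,0],0],[1,[0,0,0],0],[1,[0,0,0],0],[1,[0,0,0],0],[1,[0,0,0],0]]'; python3 st.py
```

```text
time_s: 15.12
position: [0.56, 0.0271, 0.2157]
tool_rot: [[0.0, -0.979, 0.206], [-0.0, 0.206, 0.979], [-1.0, -0.0, -0.0]]
ft_force: [1.0, -0.3, -0.6]
grip_width: 0.0436
t 15.12 fixture tcp mm [ -5.56   0.68 215.72] F [ 1.07 -0.07 -0.65] M [0.009 0.013 0.031] w 43.6
```

```bash
python3 -m inch '[[1,[0,0.03,0],0],[1,[0,0.03,0],0],[1,[0,0,0],0],[1,[0,0,0],0],[1,[0,0,0],0],[1,[0,0,0],0],[1,[0,0,0],0],[1,[0,0,0],0]]'; python3 st.py
```

```text
time_s: 15.78
position: [0.5582, 0.0275, 0.2157]
tool_rot: [[-0.0, -0.979, 0.206], [0.0, 0.206, 0.979], [-1.0, 0.0, -0.0]]
ft_force: [0.3, -0.0, -1.9]
grip_width: 0.0434
t 15.78 fixture tcp mm [ -7.37   0.66 215.68] F [ 0.32  0.05 -1.92] M [0.015 0.036 0.014] w 43.4
```

```bash
python3 -m inch '[[1,[0,0.03,0],0],[1,[0,0.03,0],0],[1,[0,0,0],0],[1,[0,0,0],0],[1,[0,0,0],0],[1,[0,0,0],0],[1,[0,0,0],0],[1,[0,0,0],0]]'; python3 st.py;python3 look.py s6
```

```text
time_s: 16.45
position: [0.5572, 0.0276, 0.2161]
tool_rot: [[0.004, -0.979, 0.206], [-0.001, 0.206, 0.979], [-1.0, -0.004, 0.0]]
ft_force: [6.2, -1.6, -3.9]
grip_width: 0.0438
t 16.45 fixture tcp mm [ -8.4    0.59 216.1 ] F [ 6.41 -0.28 -3.91] M [ 0.032 -1.091 -0.05 ] w 43.8
```

View pics/s6.png

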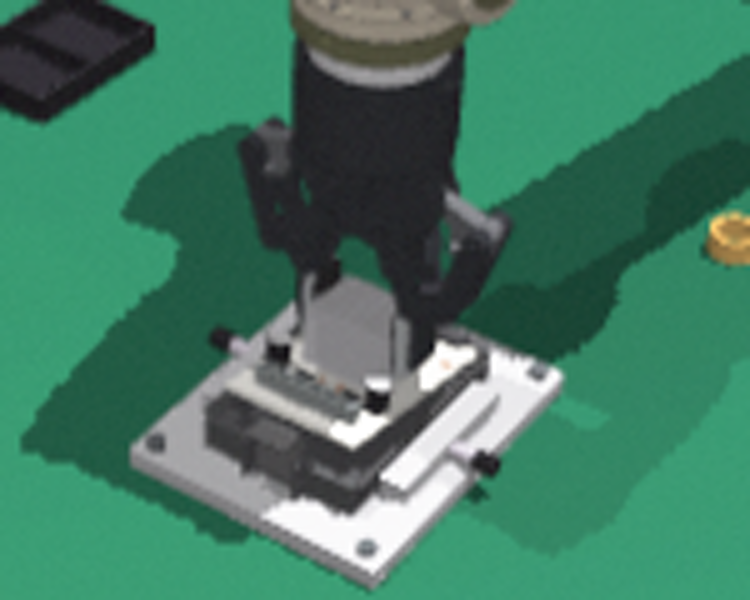

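The stop is felt at TCP fixture x = -8.4 (6.4 N). That agrees with the bare edge at about -53.3, fully under the lips, and a lip-tip collision would have come 6 mm sooner. I swing the board down partway while it is held and keep it against the stop.

```bash
python3 -m inch '[[1,[0.03,-0.02,0],0],[1,[0.03,-0.02,0],0],[1,[0,0,0],0],[1,[0,0,0],0],[1,[0,0,0],0],[1,[0,0,0],0],[1,[0,0,0],0],[1,[0,0,0],0]]'; python3 st.py
```

```text
time_s: 17.17
position: [0.558, 0.0275, 0.2145]
tool_rot: [[0.002, -0.979, 0.206], [-0.0, 0.206, 0.979], [-1.0, -0.002, 0.0]]
ft_force: [4.1, -0.5, 5.6]
grip_width: 0.0434
t 17.17 fixture tcp mm [ -7.63   0.65 214.51] F [4.1  0.33 5.63] M [-0.068 -0.412  0.091] w 43.4
```

```bash
python3 -m inch '[[1,[0.03,-0.02,0],0],[1,[0.03,-0.02,0],0],[1,[0,0,0],0],[1,[0,0,0],0],[1,[0,0,0],0],[1,[0,0,0],0],[1,[0,0,0],0],[1,[0,0,0],0]]'; python3 st.py
```

```text
time_s: 17.83
position: [0.5591, 0.0273, 0.2127]
tool_rot: [[0.002, -0.979, 0.206], [-0.0, 0.206, 0.979], [-1.0, -0.002, 0.0]]
ft_force: [3.7, -0.5, 6.0]
grip_width: 0.0436
t 17.83 fixture tcp mm [ -6.46   0.65 212.71] F [3.68 0.27 6.04] M [-0.025 -0.345  0.001] w 43.6
```

Holding well, with about 4 N on the stop and 8 N on the seat. I release partly, to about 62 mm, so the board settles on the catch slope.

```bash
python3 -m inch '[[0,[0,0,0],0],[-0.2,[0,0,0],0],[-0.45,[0,0,0],0],[-0.45,[0,0,0],0],[-0.45,[0,0,0],0],[-0.45,[-0.2,0,0],0],[-0.45,[-0.6,0,0],0],[-0.45,[-0.6,0,0],0]]'; python3 -m inch '[[-0.45,[-0.6,0,0],0],[0,[-0.2,0,0],0],[1,[0,0,0],0],[1,[0,0,0],0],[1,[0,0,0],0],[1,[0,0,0],0],[1,[0,0,0],0],[1,[0,0,0],0]]'; python3 st.py; python3 look.py s7
```

```text
time_s: 18.5
position: [0.5586, 0.0274, 0.2544]
tool_rot: [[-0.002, -0.979, 0.206], [0.0, 0.206, 0.979], [-1.0, 0.002, -0.0]]
ft_force: [0.1, 0.2, 0.4]
grip_width: 0.0624
time_s: 19.17
position: [0.5588, 0.0273, 0.2776]
tool_rot: [[-0.001, -0.979, 0.206], [0.0, 0.206, 0.979], [-1.0, 0.001, -0.0]]
ft_force: [0.5, 1.3, 0.2]
grip_width: -0.0002
t 19.17 fixture tcp mm [ -6.78   0.65 277.56] F [0.21 1.38 0.25] M [ 0.01   0.022 -0.   ] w -0.2
```

View pics/s7.png

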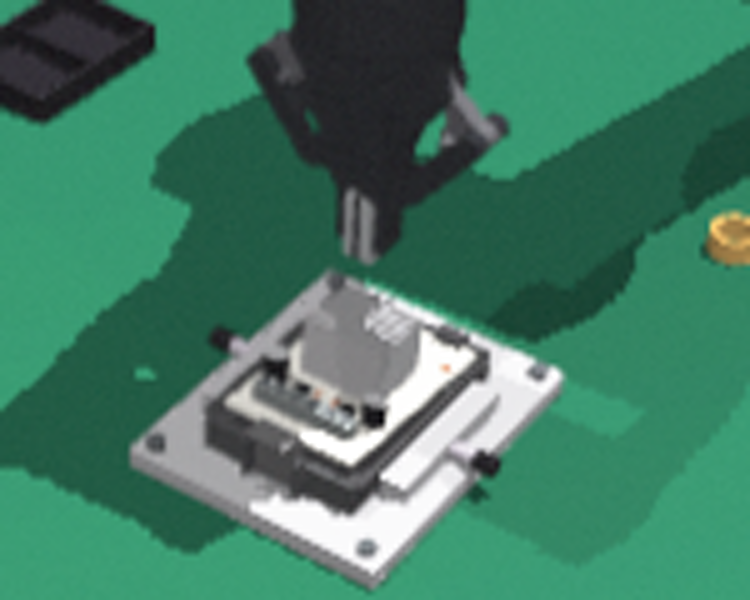

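The board rests with its bare edge under the lips and the terminal edge on the catch slope, at crop (290,435). The fingers are closed at (365,230). I move over the terminal block at fixture x ≈ 41.5.

```bash
python3 -m inch '[[1,[0,-0.3,0],0],[1,[0,-0.4,0],0],[1,[0,-0.4,0],0],[1,[0,-0.3,0],0],[1,[0,-0.2,0],0],[1,[0,0,0],0],[1,[0,0,0],0],[1,[0,0,0],0]]'; python3 st.py;  python3 -m inch '[[1,[0.3,0,0],0],[1,[0.4,0,0],0],[1,[0.4,0,0],0],[1,[0.3,0,0],0],[1,[0.15,0,0],0],[1,[0,0,0],0],[1,[0,0,0],0],[1,[0,0,0],0]]'; python3 st.py
```

```text
time_s: 19.88
position: [0.6054, 0.0176, 0.278]
tool_rot: [[-0.001, -0.979, 0.206], [0.0, 0.206, 0.979], [-1.0, 0.001, -0.0]]
ft_force: [0.1, -0.5, -0.5]
grip_width: -0.0003
t 19.88 fixture tcp mm [ 40.8    0.74 278.02] F [ 0.17 -0.49 -0.48] M [-0.049 -0.005 -0.006] w -0.3
time_s: 20.55
position: [0.6059, 0.0175, 0.2322]
tool_rot: [[0.001, -0.979, 0.206], [-0.0, 0.206, 0.979], [-1.0, -0.001, 0.0]]
ft_force: [0.0, 0.5, 0.0]
grip_width: -0.0003
t 20.55 fixture tcp mm [ 41.35   0.69 232.16] F [-0.07  0.49  0.03] M [ 0.018 -0.022 -0.002] w -0.3
```

```bash
python3 -m inch '[[1,[0.1,0,0],0],[1,[0.1,0,0],0],[1,[0.05,0,0],0],[1,[0.05,0,0],0],[1,[0,0,0],0],[1,[0,0,0],0],[1,[0,0,0],0],[1,[0,0,0],0]]'; python3 st.py; python3 look.py s8
```

```text
time_s: 21.22
position: [0.6058, 0.0175, 0.2227]
tool_rot: [[0.0, -0.979, 0.206], [-0.0, 0.206, 0.979], [-1.0, -0.0, -0.0]]
ft_force: [-0.2, 0.1, -0.1]
grip_width: 0.0001
t 21.22 fixture tcp mm [ 41.25   0.7  222.75] F [-0.2   0.01 -0.07] M [-0.031 -0.027 -0.028] w 0.1
```

View pics/s8.png

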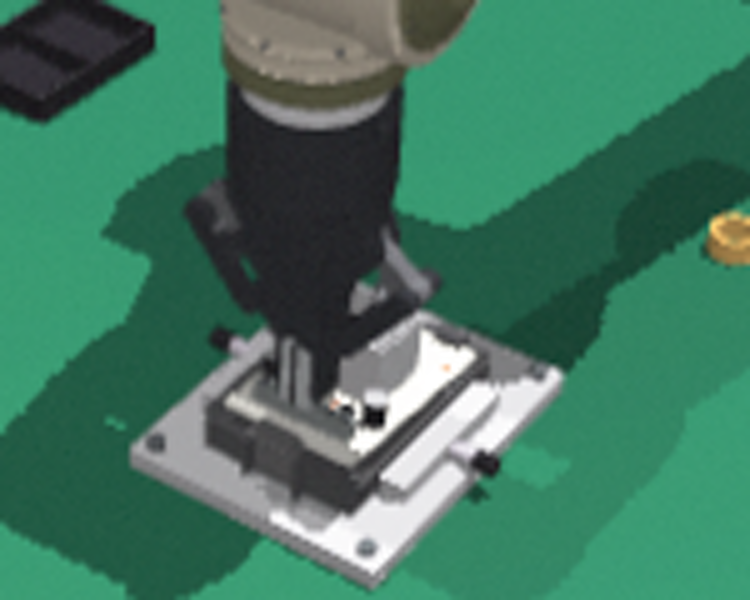

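The closed tips sit just over the middle of the terminal block at crop (298,395). I press gently in steps of about 1 mm.

```bash
python3 -m inch '[[1,[0.03,0,0],0],[1,[0.03,0,0],0],[1,[0.03,0,0],0],[1,[0,0,0],0],[1,[0,0,0],0],[1,[0,0,0],0],[1,[0,0,0],0],[1,[0,0,0],0]]'; python3 st.py; python3 -m inch '[[1,[0.03,0,0],0],[1,[0.03,0,0],0],[1,[0,0,0],0],[1,[0,0,0],0],[1,[0,0,0],0],[1,[0,0,0],0],[1,[0,0,0],0],[1,[0,0,0],0]]'; python3 st.py
```

```text
time_s: 21.93
position: [0.6059, 0.0175, 0.22]
tool_rot: [[0.0, -0.979, 0.206], [-0.0, 0.206, 0.979], [-1.0, -0.0, 0.0]]
ft_force: [1.5, -0.7, 1.6]
grip_width: -0.0003
t 21.93 fixture tcp mm [ 41.29   0.72 220.01] F [ 1.64 -0.39  1.63] M [ 0.059 -0.144 -0.045] w -0.3
time_s: 22.6
position: [0.6058, 0.0174, 0.2182]
tool_rot: [[0.0, -0.979, 0.206], [-0.0, 0.206, 0.979], [-1.0, -0.0, -0.0]]
ft_force: [2.5, 0.3, 3.3]
grip_width: 0.0001
t 22.6 fixture tcp mm [ 41.29   0.67 218.2 ] F [2.43 0.79 3.35] M [-0.041 -0.404 -0.023] w 0.1
```

```bash
python3 -m inch '[[1,[0.03,0,0],0],[1,[0.03,0,0],0],[1,[0,0,0],0],[1,[0,0,0],0],[1,[0,0,0],0],[1,[0,0,0],0],[1,[0,0,0],0],[1,[0,0,0],0]]'; python3 st.py; python3 -m inch '[[1,[0.03,0,0],0],[1,[0.03,0,0],0],[1,[0,0,0],0],[1,[0,0,0],0],[1,[0,0,0],0],[1,[0,0,0],0],[1,[0,0,0],0],[1,[0,0,0],0]]'; python3 st.py
```

```text
time_s: 23.27
position: [0.6058, 0.0175, 0.2163]
tool_rot: [[-0.0, -0.979, 0.206], [0.0, 0.206, 0.979], [-1.0, 0.0, -0.0]]
ft_force: [0.7, 0.3, 0.1]
grip_width: 0.0
t 23.27 fixture tcp mm [ 41.19   0.7  216.29] F [0.61 0.42 0.14] M [-0.012  0.006 -0.036] w 0.0
time_s: 23.93
position: [0.6058, 0.0175, 0.2146]
tool_rot: [[0.0, -0.979, 0.206], [-0.0, 0.206, 0.979], [-1.0, -0.0, 0.0]]
ft_force: [0.9, -0.3, 0.1]
grip_width: -0.0
t 23.93 fixture tcp mm [ 41.22   0.72 214.57] F [ 0.97 -0.1   0.13] M [ 0.002 -0.005 -0.053] w -0.0
```

The force vanished at about 0.217, which fits a snap. I continue down to feel where the block top now is; 0.2124 is expected if it is home.

```bash
python3 -m inch '[[1,[0.03,0,0],0],[1,[0,0,0],0],[1,[0,0,0],0],[1,[0.02,0,0],0],[1,[0,0,0],0],[1,[0,0,0],0],[1,[0,0,0],0],[1,[0,0,0],0]]'; python3 st.py; python3 -m inch '[[1,[0.02,0,0],0],[1,[0,0,0],0],[1,[0,0,0],0],[1,[0,0,0],0],[1,[0,0,0],0],[1,[0,0,0],0],[1,[0,0,0],0],[1,[0,0,0],0]]'; python3 st.py
```

```text
time_s: 24.6
position: [0.6058, 0.0175, 0.2131]
tool_rot: [[0.0, -0.979, 0.206], [-0.0, 0.206, 0.979], [-1.0, -0.0, 0.0]]
ft_force: [-0.8, -0.3, 0.8]
grip_width: -0.0001
t 24.6 fixture tcp mm [ 41.23   0.69 213.05] F [-0.69 -0.41  0.85] M [-0.053 -0.032  0.027] w -0.1
time_s: 25.27
position: [0.6058, 0.0175, 0.2125]
tool_rot: [[0.0, -0.979, 0.206], [-0.0, 0.206, 0.979], [-1.0, -0.0, -0.0]]
ft_force: [0.4, 0.1, 1.8]
grip_width: 0.0001
t 25.27 fixture tcp mm [ 41.25   0.7  212.47] F [0.4  0.21 1.82] M [ 0.072 -0.053 -0.002] w 0.1
```

```bash
python3 -m inch '[[1,[0.02,0,0],0],[1,[0,0,0],0],[1,[0,0,0],0],[1,[0,0,0],0],[1,[0,0,0],0],[1,[0,0,0],0],[1,[0,0,0],0],[1,[0,0,0],0]]'; python3 st.py; python3 -m inch '[[1,[-0.3,0,0],0],[1,[-0.6,0,0],0],[1,[-0.8,0,0],0],[1,[-0.8,0,0],0],[1,[-0.8,0.8,0],0],[1,[-0.5,1,0],0],[1,[0,1,0],0],[1,[0,1,0],0]]'; python3 -m inch '[[1,[0,1,0],0],[1,[0,1,0],0],[1,[0,1,0],0],[1,[0,1,0],0],[1,[0,1,0],0],[1,[0,0.5,0],0],[1,[0,0,0],0],[1,[0,0,0],0]]'; python3 look.py s9
python3 - <<'E'
from h import *
im=optics.get_image("top")[:,:,::-1];cv2.imwrite("pics/t9r.png",im);cv2.imwrite("pics/t9.png",cv2.resize(im[170:270,240:350],None,fx=6,fy=6,interpolation=cv2.INTER_CUBIC))
E
```

```text
time_s: 25.93
position: [0.6058, 0.0175, 0.2124]
tool_rot: [[0.001, -0.979, 0.206], [-0.0, 0.206, 0.979], [-1.0, -0.001, -0.0]]
ft_force: [-1.3, -0.3, 5.6]
grip_width: -0.0002
t 25.93 fixture tcp mm [ 41.23   0.7  212.38] F [-1.22 -0.54  5.57] M [0.008 0.181 0.05 ] w -0.2
time_s: 26.6
position: [0.4928, 0.0412, 0.327]
tool_rot: [[0.002, -0.979, 0.206], [-0.0, 0.206, 0.979], [-1.0, -0.002, 0.0]]
ft_force: [0.7, 0.1, -0.5]
grip_width: -0.0001
time_s: 27.27
position: [0.3327, 0.0749, 0.3264]
tool_rot: [[0.002, -0.979, 0.206], [-0.0, 0.206, 0.979], [-1.0, -0.002, 0.0]]
ft_force: [0.9, -0.2, -0.2]
grip_width: -0.0003
```

View pics/s9.png

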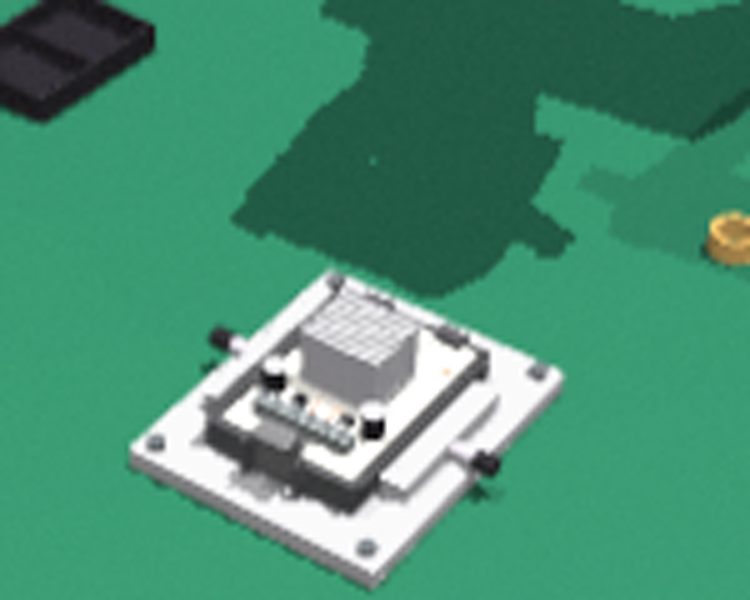

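View pics/t9.png

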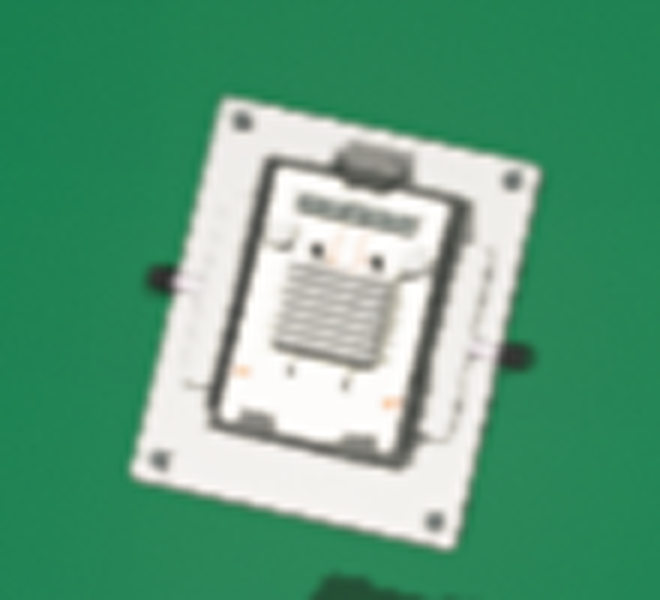

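The board lies flat in the housing. In the top crop both lips overlap its bare edge at (258,418) and (362,440), and the catch nose covers the terminal edge at (375,165). The block top was felt firm at z ≈ 39 mm, which is the home height. I hand the job in.

Run:
```python
import cv2,numpy as np
a=cv2.imread("pics/top0.png");b=cv2.imread("pics/t9r.png")
for n,(x0,y0,x1,y1) in dict(logic=(165,235,197,277),tray=(392,148,464,202),ringa=(262,138,277,153),ringb=(234,299,249,314),driver=(175,138,220,200),screwtray=(384,286,424,336),cover=(126,294,178,355)).items():
    print(n,cv2.phaseCorrelate(*[np.float32(cv2.cvtColor(i[y0:y1,x0:x1],6)) for i in (a,b)]))
from rig import env; print(env.close_job())
```

```text
logic ((-0.02202283788623305, 0.5266539511144153), 0.9447494904200237)
tray ((-0.004147897981241044, -0.020267422730125162), 0.9928560393092073)
ringa ((0.41583180361449745, 0.3742262859919334), 0.9624344804551866)
ringb ((-3.900407630277307, -11.428498868323995), 0.08031959533691406)
driver ((0.6105026414102745, 0.1381725577807913), 0.9135292814837561)
screwtray ((0.12299928452000941, -0.09147400976460318), 0.9355483472347259)
cover ((-0.33699425946771555, -0.2014742665452829), 0.3798090120156606)
the job is handed in; nothing more can be done
None
```

The power board is in the housing and released, and the job is handed in at about 27 s of the 54 s allowed; no verdict is reported.

**What I did:**
- I gripped the larger white board by its heatsink.
- I tilted it about 10° in the pads by lowering its terminal edge onto the catch top.
- I slid the bare edge under the lips until I felt the stop. The stop is about 2.7 mm to +x of its nominal place.
- I swung the board partway down, let go, and pressed the terminal block with closed fingertips until the catch snapped.

**Forces:** The highest wrist-force reading at the end of any move was about 7 N. Forces within a move were not sampled.

**Last checks:**
- **Snap:** the pressing force dropped to zero at the snap.
- **Fully home:** the block top then felt firm at z ≈ 39.0 mm, which is its home height.
- **Pictures:** they show the board flat, both lips over the bare edge, the catch over the terminal edge and the arm clear. I did not measure the catch position itself.
- **Bystanders:** an image comparison with the start put five of them within 0.6 pixel (about 1.5 mm).

**Checks that failed or disagreed:** the image comparison did not work for `ring_b`, and it matched poorly for `spare_cover`, probably because of arm shadow. `ring_b` looks unmoved in the scene pictures, and the arm was not brought near either one. The two cameras also disagreed by several millimetres on the board's starting place, so I used the top camera, and the grasp and the stop contact fitted it.

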